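Function test of a band saw's emergency stop

TASK

Test the band saw's emergency stop, the mushroom button with two ears: press it straight in until it latches, then take the hand off it so that it is seen to stay in by itself. Then push an ear round clockwise (seen from above) with the fingertips until the latch lets go and the button springs back out, and leave it out. Do not press the plain mushroom button, and leave the loose things on the bench where they are.

Things in the scene. Friction and masses are not known exactly. Their poses are not given: they have to be found in the camera images.
- stop_station: Grey box 130 x 130 x 90 mm high, bolted to the bench, with the eared stop button on its flat top. Origin: centre of its underside, on the button's vertical axis; z up. With the button unturned the two ears lie along the box's own y axis. On top there is also a steel collar around the button's stem, radius 30 mm, 9 mm high.
- stop_head: The stop button's dark red mushroom head with its ears: round cap of radius 27 mm, 16 mm thick, flat top of radius 22 mm, and two opposite upright ears. Its axes are parallel to the station's when the button is out and unturned; it goes down and turns with the button. Its origin lies on the button axis, 134 mm below the flat top of the cap.
- stop_cap (a point): Centre of the flat top of the stop button's cap: 134 mm above the bench when out, 124 mm when latched in. The place to press, between the ears: the gap between them is 36 mm.
- stop_ear_a (a point): Middle of the first ear's outer part, 45 mm from the button axis (head's +y side), 131 mm above the bench when out, 121 mm latched. Each ear is an upright block 10 mm thick and 30 mm high (15 mm above and below this point; its top stands 12 mm above the cap's top), from 18 to 54 mm out from the axis: half of it stands out beyond the cap. The box top is 16 mm below the ears when latched.
- stop_ear_b (a point): The same point on the opposite, equal ear (head's -y side).
- stop_press (a joint): How far the stop button is pressed in, m: 0 out, 0.010 latched (it stays there by itself), 0.013 hard stop. It must be pressed past 0.0105 to latch. The spring takes 3 N at first, 7 to 8 N to pass the latch. Released, it springs back to 0.
- stop_twist (a joint): Turn of the stop button's head, rad, growing clockwise seen from above: 0 at rest, hard stop at 0.9. A light spring (0.03 N m at 0, 0.09 N m at 0.6) turns it back to 0 when let go. A button that is latched in lets go and springs out at about 0.5.
- plain_station: An equal grey box with a plain round mushroom button of the same colour and cap size but no ears: the coolant pump's button, not to be pressed. Origin: centre of the box's underside.
- plain_cap (a point): Centre of the top of the plain button, 134 mm above the bench.
- plain_press (a joint): How far the plain button is pressed, m, 0 out, 0.013 in (springs back).
- bar_end: Loose upright round steel offcut, 28 mm diameter, 70 mm high, origin at the centre of its underside; stands between the two stations.
- big_nut: Loose large hexagon nut, about 42 mm across, 20 mm high, flat on the bench between the two stations, nearer the robot than the bar end; origin at the centre of its underside.
- wrench: Loose open-ended wrench, 170 mm long, lying flat beyond the stations; origin near its middle on the underside, long axis x.
Things that resemble listed ones, but are neither listed nor needed, are in the scene too. Leave any green or purple look-alike of the stop_station alone.

How it is judged (in metres and radians):
On the way, in this order (a step that is already met when the one before it is completed fails the run):
1. the stop button is latched in and unturned with nothing touching it (value of joint stop_press above 0.0085 m and value of joint stop_twist below 0.15 rad and contact force between anything else and stop_head below 0.3 N), for 0.3 s.
2. the head, still latched in, is turned clockwise (value of joint stop_press above 0.007 m and value of joint stop_twist above 0.3 rad).
3. the latch has let go and the button has sprung out (value of joint stop_press below 0.002 m), for 0.1 s.
At the end, for the whole second after the job is handed in: After having latched in (over 8.5 mm, untouched for 0.3 s) and been turned clockwise out of the latch, the stop button is out within 2 mm and turned back within 0.15 rad of rest; the plain button is out within 2 mm; bar end, nut and wrench are within 20 mm of where they were (value of joint each of stop_press, plain_press below 0.002 m and value of joint stop_twist below 0.15 rad and distance of each of bar_end, big_nut, wrench from where it was at the start of the episode below 0.02 m).
It fails at once if the plain button is pressed more than 4 mm (value of joint plain_press above 0.004 m).
It fails at once if a loose thing on the bench is lifted or pushed more than 20 mm away (distance of any of bar_end, big_nut, wrench from where it was at the start of the episode above 0.02 m).
It also fails if it takes over 45 s, if anything falls off the work surface, if the arm or the gripper's body presses on something with over 40 N, if the wrist force passes 120 N, or if a joint passes its speed limit or range.

ROBOT

A 6-joint arm with a two-finger parallel gripper is mounted at the origin on the work surface. World frame = base frame: x ahead of the robot, y to its left, z up, the work surface at z = 0. Lengths are in mm, angles in degrees, forces in N, time in s.
With the tool pointing down it reaches from about 275 to 750 mm from the base axis. Payload 10.2 kg.
Tool frame: the origin (TCP) lies midway between the tips of the shut fingers; the grasp point (between the pads) lies bot.grip_depth behind it (bot.grip_depth is the distance from the TCP to the grasp point, in mm); z points along the fingers, y is the direction in which the jaws open and shut (so a half turn about z gives the same grasp; the last joint's range is limited). The gripper opens to 85 mm and grips with 20 to 120 N. Pads are 22 mm wide; open, the fingers measure 114 mm over their backs; the gripper's body (76 mm by 85 mm) begins 54 mm behind the grasp point. The pads swing forward as they close: fully open they stand 13 mm farther back than shut.
Start: joints at [-12.8, 17.928, 85.812, -0, 76.261, -12.8], TCP at [525.006, -0.013, 231.294] pointing down, gripper open.
Joint ranges: [-168.41, 168.41], [-55.51, 124.54], [10.69, 146.95], [-70.63, 250.63], [1, 178], [-165.06, 165.06]. Speed limits (degrees/s): [136.94, 136.94, 172.46, 180, 180, 180].

INTERFACE

Orientations are given as a 3x3 rotation matrix whose columns are the frame's x, y, z axes.
In Python, from station import bot gives the robot as it stands.
- The arm moves only by the tool jog_arm, never from a script. Its argument "commands" is a list of rows, each a list of 2 entries, a list of its own where there are three numbers: the shift along the tool's x, y, z in m, then the turn about the tool's z in degrees. A call has 1 to 10 rows; each row is the pose to reach, as a shift and turn from the pose commanded when the call began, along the tool's axes at that moment; what a row does not reach only later rows make up. A row lasts 1/8 s, in which the tool goes at most 62.5 mm and 10.7 degrees, less where a joint would pass 70% of its speed; a pose out of reach is approached as far as the arm can. A call with a gripper value outside its range is refused whole. "jaw" is the opening in per cent of the stroke, from 0 (shut) to 100 (fully open), set as the call begins (left out, the last holds). The fingers move at their own pace and stop on an object; "newtons" is the grip in N (left out, the last holds). Time passes only in rows, so rows that repeat a pose let the fingers close. It gives the time, the measured TCP pose, the force and the opening at its end, in the units of the state.
- bot.sense(): the state, without advancing time (a new reading comes with each control period).
- bot.read_camera(name): name is "scene" or "side" or "wrist"; returns (picture, depth): 420x560x3 uint8, red, green, blue; 420x560 float32, mm along the optical axis (not along the pixel's ray), 0 where there is no reading.
- bot.get_calibration(name): a dict with "fovy" (degrees; the focal length in pixels is half the picture's height over the tangent of half this angle, whatever the lens; pixels are square), "cx", "cy" (the principal point, pixels), "dist_coeffs" ([k1, k2, p1, p2, k3] as OpenCV has them; the pictures are not rectified), "R" (3x3) and "t" (3): a world point X has camera coordinates R X + t. Camera axes: x right, y down, z forward; pixel columns grow to the right and rows downward; lengths in mm; the calibration is good to about 2 mm. A picture is of the moment at which its call begins: read the wrist's pose just before it. get_calibration takes no time and is no camera call; for the wrist camera it gives the pose at the moment of the call.
- bot.sign_off(): hands the job in, once; it reports no verdict.
The state is a dict: "t": time; "joints": joint angles; "joint_vel": joint speeds; "effort": joint torques, N m; "tool_pos": TCP position; "orientation": TCP orientation; "contact_force": force on the tool from outside, world axes, zero at the start; "ft_torque": the same for the moment, N m; "opening": finger opening in mm.
Only numpy, scipy, OpenCV 4.12 (cv2) and the standard library are available. Lean on these libraries where they do the work, as an engineer would, in place of code of your own. Each camera call takes 0.05 s, during which the arm holds its last target.

## Working session

There is one attempt and no reset: what is moved stays moved. The work goes in short steps, Python scripts to look and compute and a tool call to move; the robot and the scene stay as the last step left them, time stands still between calls to the robot, and variables do not carry over. Pictures are saved under pics/ and viewed, and the job is handed in when it is done.

Besides the shell and the picture viewer there is one more tool, called after "Call:" by a JSON object that holds its "op" and its "data". jog_arm: Moves the arm, as the interface text tells. Its arguments: {"type":"object","properties":{"commands":{"type":"array"},"jaw":{"type":"number"},"newtons":{"type":"number"}},"required":["commands"]}

```bash
mkdir -p pics; ls; python3 - <<'E'
from station import bot
import cv2
s=bot.sense(); print(s)
for n in("scene","side","wrist"):
    p,d=bot.read_camera(n); cv2.imwrite(f"pics/{n}0.png",p[:,:,::-1]); 
    import numpy as np; np.savez(f"{n}0.npz",p=p,d=d,**{k:np.array(v) for k,v in bot.get_calibration(n).items()})
    print(n,bot.get_calibration(n))
E
```

```text
pics
{'t': 0.0, 'joints': array([-1.28005041e+01,  1.79583934e+01,  8.58540480e+01,  2.50850955e-03,
        7.62597361e+01, -1.27995006e+01]), 'joint_vel': array([-0.0046602 ,  0.0179116 ,  0.04034853, -0.04600196, -0.09678216,
        0.01620944]), 'effort': array([-5.78409599e-04, -4.12261176e+01, -2.59742296e+01, -3.58453699e-04,
        4.11797926e-03, -1.23038126e-05]), 'tool_pos': array([5.24749539e+02, 5.01289221e-02, 2.30744200e+02]), 'orientation': array([[ 2.81361355e-05,  9.99999257e-01, -1.21900400e-03],
       [ 9.99999948e-01, -2.77453726e-05,  3.20574908e-04],
       [ 3.20540847e-04, -1.21901296e-03, -9.99999206e-01]]), 'contact_force': array([-0.13856463, -0.19008655, -0.44717183]), 'ft_torque': array([-0.03730418,  0.02434839,  0.04196855]), 'opening': 85.44486941922194}
scene {'fovy': 52.095647284672225, 'cx': 280.79997842108, 'cy': 213.62735009185, 'dist_coeffs': array([0.02405343, 0.        , 0.        , 0.        , 0.        ]), 'R': array([[-0.2418534 ,  0.97031176, -0.00141803],
       [ 0.83537327,  0.20747565, -0.50902393],
       [-0.4936177 , -0.12429375,
[... 177 characters left out ...]
ay([-0.04490298,  0.        ,  0.        ,  0.        ,  0.        ]), 'R': array([[ 0.99343823, -0.11394272,  0.00987589],
       [-0.08380588, -0.78399456, -0.61508464],
       [ 0.07782706,  0.61022094, -0.78839924]]), 't': array([-569.37603002,  123.66076789,  915.8856768 ])}
wrist {'fovy': 65.27271054465481, 'cx': 279.7399476117007, 'cy': 211.65394999957388, 'dist_coeffs': array([-0.02899481,  0.        ,  0.        ,  0.        ,  0.        ]), 'R': array([[ 9.99998256e-01, -4.59808548e-04, -1.81038269e-03],
       [ 1.37176517e-04, -9.48531131e-01,  3.16683872e-01],
       [-1.86281829e-03, -3.16683568e-01, -9.48529413e-01]]), 't': array([-524.19491868,  -40.87263578,  380.21089054])}
```

View pics/scene0.png

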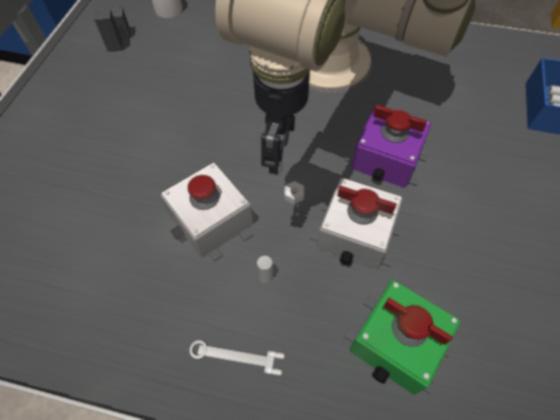

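View pics/side0.png

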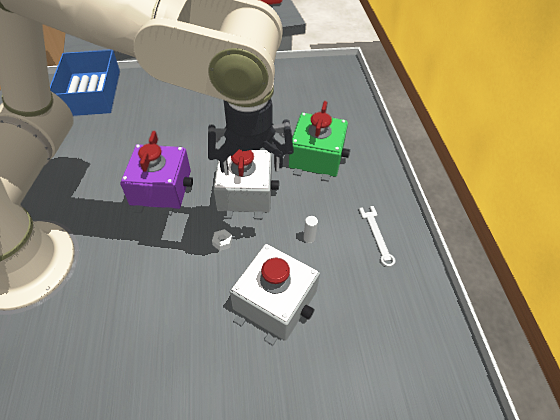

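View pics/wrist0.png

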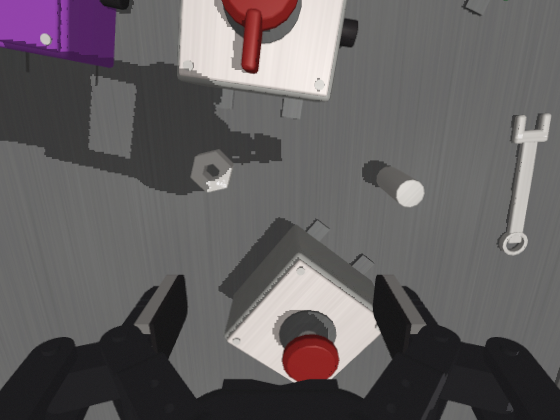

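Candidates in the scene picture:
- Grey box with eared red head at (365,203): this fits the description.
- Purple look-alike at (398,122): no.
- Green look-alike at (415,322): no.
- Plain button with no ears at (202,188): no.

Next, a close crop to check the choice and a first measurement.

```bash
cat > h.py <<'E'
import numpy as np,cv2
def K(c):
    f=210/np.tan(np.radians(float(c['fovy']))/2); return np.array([[f,0,float(c['cx'])],[0,f,float(c['cy'])],[0,0,1]])
def ray(c,uv):
    n=cv2.undistortPoints(np.array(uv,float).reshape(-1,1,2),K(c),np.array(c['dist_coeffs'])).reshape(-1,2)
    return np.c_[n,np.ones(len(n))]
def at_z(c,uv,z):
    R,t=np.array(c['R']),np.array(c['t']); d=ray(c,uv)@R; o=-R.T@t
    return o+d*((z-o[2])/d[:,2])[:,None]
def cloud(c,d):
    v,u=np.mgrid[0:420,0:560]; r=ray(c,np.c_[u.ravel(),v.ravel()]); X=r*d.reshape(-1,1)
    return ((X-np.array(c['t']))@np.array(c['R'])).reshape(420,560,3)
E
python3 - <<'E'
import numpy as np,cv2
from h import *
for n,(a,b,w,h) in {'scene':(310,160,110,110),'side':(200,130,90,90)}.items():
    z=np.load(n+'0.npz'); p=z['p']
    cr=cv2.resize(p[b:b+h,a:a+w,::-1],None,fx=5.4,fy=5.4,interpolation=cv2.INTER_CUBIC); cv2.imwrite(f'pics/{n}_crop.png',cr)
    X=cloud(z,z['d']); P=p.astype(int)
    red=(P[...,0]>70)&(P[...,1]<60)&(P[...,2]<60)&(z['d']>0)
    m=np.zeros_like(red); m[b:b+h,a:a+w]=1
    q=X[red&m]; 
    print(n,len(q),np.percentile(q[:,2],[1,50,99]))
    for lo,hi in((129,138),(139,150)):
        s=q[(q[:,2]>lo)&(q[:,2]<hi)]; print(lo,hi,len(s),s.mean(0) if len(s) else '',s.min(0) if len(s) else '',s.max(0) if len(s) else '')
E
```

```text
scene 835 [108.15793195 134.4055534  147.37610064]
129 138 548 [516.7828692  154.39786407 133.89317339] [491.59173499 105.1117317  129.01625886] [538.47164464 205.10883285 137.99257474]
139 150 163 [515.11641487 156.20676751 144.39442302] [504.88528886 104.73612499 139.06494078] [524.18091329 204.96595786 149.20798044]
side 316 [121.22891633 134.44290507 149.74467503]
129 138 208 [510.89424364 145.53200661 133.887643  ] [485.07916853  99.27820867 129.19355535] [535.1698583  169.34173493 137.62905046]
139 150 59 [505.63101196 115.41818245 145.46405383] [499.11065965 100.11083537 139.99694043] [512.12026452 133.72112548 148.05157166]
```

View pics/scene_crop.png

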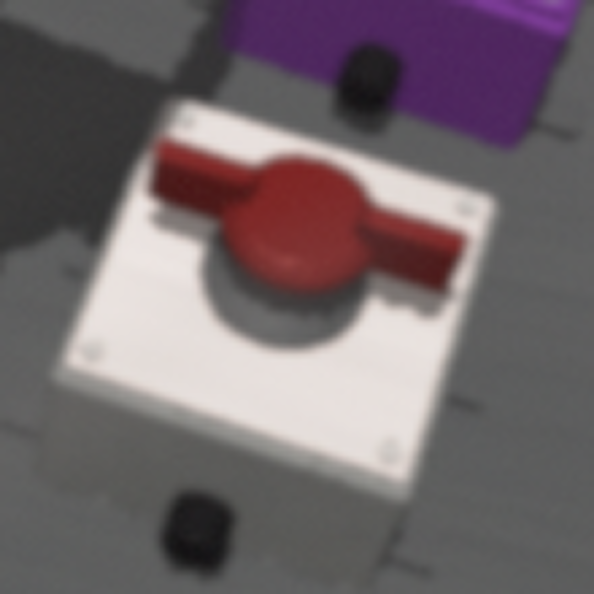

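The crop confirms it: a grey box with a red cap at crop (300,225) and two ears ending near (158,160) and (460,250). Now I'll fit the axis from the box top corners and the ear tops.

```bash
python3 - <<'E'
import numpy as np,cv2
from h import *
z=np.load('scene0.npz')
f=lambda a:np.array(a,float)/5.4-0.5+.5/5.4+[310,160]
c=at_z(z,f([(178,100),(497,200),(408,492),(60,368)]),90); print(c,c.mean(0)); print(np.linalg.norm(np.roll(c,-1,0)-c,axis=1))
e=np.roll(c,-1,0)-c; print(np.degrees(np.arctan2(e[:,1],e[:,0])))
t=at_z(z,f([(158,145),(465,240)]),146);print(t)
X=cloud(z,z['d']);P=z['p'].astype(int)
red=(P[...,0]>70)&(P[...,1]<60)&(P[...,2]<60); m=np.zeros_like(red); m[160:270,310:420]=1
q=X[red&m]; 
s=q[(q[:,2]>142)&(q[:,2]<149)]; r=cv2.minAreaRect(s[:,:2].astype(np.float32)); print('ears',r)
s=q[(q[:,2]>131)&(q[:,2]<136.5)]; 
# cap centre & side cam plane
for n,(a,b) in {'side':(200,130),'wrist':(180,0)}.items():
    z=np.load(n+'0.npz');X=cloud(z,z['d']);P=z['p'].astype(int)
    g=(X[...,2]>86)&(X[...,2]<94)&(z['d']>0)&(P.min(2)>120)&(abs(X[...,0]-515)<90)&(abs(X[...,1]-155)<90)
    print(n,g.sum(),cv2.minAreaRect(X[g][:,:2].astype(np.float32)))
z=np.load('scene0.npz');X=cloud(z,z['d']);P=z['p'].astype(int)
g=(X[...,2]>86)&(X[...,2]<94)&(z['d']>0)&(abs(X[...,0]-515)<90)&(abs(X[...,1]-155)<90)
print(g.sum(),cv2.minAreaRect(X[g][:,:2].astype(np.float32)))
# objects
E
```

```text
[[444.05040786 106.36739365  90.        ]
 [459.97680169 225.17289298  90.        ]
 [583.91404833 208.35252279  90.        ]
 [565.57626122  86.17631586  90.        ]] [513.37937978 156.51728132  90.        ]
[119.86824722 125.07344227 123.54472864 123.19177187]
[ 82.36477093  -7.72878012 -98.5359739  170.56668608]
[[504.79284732 103.14891394 146.        ]
 [517.74954007 207.3321432  146.        ]]
ears ((513.03466796875, 155.34988403320312), (100.7895736694336, 9.006817817687988), 82.16558837890625)
side 1181 ((509.75323486328125, 150.65419006347656), (129.2671661376953, 123.7637710571289), 84.07785034179688)
wrist 10080 ((507.2432556152344, 129.42916870117188), (70.78551483154297, 123.1325454711914), 82.23175811767578)
2278 ((512.3736572265625, 154.578857421875), (124.15328979492188, 127.0284652709961), 81.85742950439453)
```

Estimates so far:
- Axis is about (512.5, 155).
- Ears lie along 82° in the world frame, so the tool needs about +8° turn.
- The axis and the edges (about 125 mm) match the 130 mm box.

I'll go above the head with the fingers shut and look with the wrist camera.

Call:
{"op": "jog_arm", "data": {"commands": [[[0.04, -0.003, 0], 3], [[0.08, -0.006, 0], 6], [[0.12, -0.009, 0], 8], [[0.155, -0.012, 0], 8], [[0.155, -0.012, 0], 8], [[0.155, -0.012, 0], 8]], "jaw": 0, "newtons": 40}}

```text
t: 0.9
tool_pos: [513.0, 154.5, 231.1]
orientation: [[0.139, 0.99, -0.0], [0.99, -0.139, -0.0], [-0.0, -0.0, -1.0]]
contact_force: [0.5, -0.7, 1.1]
opening: -0.1
```

```bash
python3 - <<'E'
from station import bot
import cv2,numpy as np
from h import *
s=bot.sense(); print(s['t'],s['tool_pos'],s['orientation'],s['contact_force'],s['opening'],bot.grip_depth)
c=bot.get_calibration('wrist');p,d=bot.read_camera('wrist'); cv2.imwrite('pics/wrist1.png',p[:,:,::-1])
np.savez("wrist1.npz",p=p,d=d,**{k:np.array(v) for k,v in c.items()})
X=cloud(c,d);P=p.astype(int)
n=(abs(X[...,0]-513)<80)&(abs(X[...,1]-155)<80)&(d>0)
red=n&(P[...,0]>60)&(P[...,1]<60)&(P[...,2]<60)
g=n&(abs(X[...,2]-90)<3)&(P.min(2)>100)
print('box',cv2.minAreaRect(X[g][:,:2].astype(np.float32)))
e=red&(X[...,2]>142)&(X[...,2]<150); print('ears',e.sum(),cv2.minAreaRect(X[e][:,:2].astype(np.float32)),np.median(X[e][:,2]))
k=red&(abs(X[...,2]-134)<2.5); print('cap',k.sum(),cv2.minEnclosingCircle(X[k][:,:2].astype(np.float32)))
E
```

```text
0.9 [513.00835425 154.48049488 231.08496177] [[ 1.39212179e-01  9.90262486e-01 -4.22259612e-04]
 [ 9.90262508e-01 -1.39212315e-01 -3.11864191e-04]
 [-3.67611147e-04 -3.74732569e-04 -9.99999862e-01]] [ 0.46093175 -0.69451478  1.07709243] -0.1408219797687936 18.700000000000003
box ((510.5461120605469, 155.5194091796875), (121.95177459716797, 122.40737915039062), 81.96634674072266)
ears 613 ((511.7965087890625, 164.49273681640625), (89.77210235595703, 9.432912826538086), 82.14984130859375) 144.46936592660634
cap 2124 ((515.0153198242188, 170.43295288085938), 38.611488342285156)
```

View pics/wrist1.png

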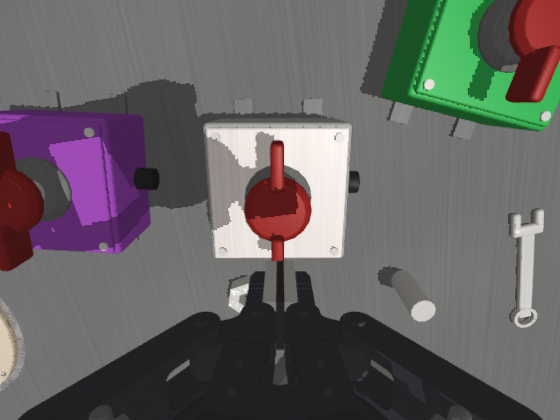

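The wrist view shows the eared head at pixel (278,207), with one ear up at (277,160) and the other down at (278,250). The box edges and the ear line at 82° both put the axis at about (511.5, 155.3). I'll descend to just above the cap.

Call:
{"op": "jog_arm", "data": {"commands": [[[0.0005, -0.0015, 0.03], 0], [[0.0005, -0.0015, 0.06], 0], [[0.0005, -0.0015, 0.085], 0], [[0.0005, -0.0015, 0.092], 0], [[0.0005, -0.0015, 0.092], 0], [[0.0005, -0.0015, 0.092], 0]]}}

```text
t: 1.7
tool_pos: [512.2, 155.5, 140.3]
orientation: [[0.139, 0.99, 0.002], [0.99, -0.139, 0.0], [0.0, 0.002, -1.0]]
contact_force: [0.0, 0.6, -0.3]
opening: 0.2
```

```bash
python3 - <<'E'
from station import bot
import cv2,numpy as np
s=bot.sense(); print(s['t'],s['tool_pos'],s['contact_force'])
p,d=bot.read_camera('side'); cv2.imwrite('pics/side2.png',cv2.resize(p[100:240,180:320,::-1],None,fx=4,fy=4,interpolation=2))
p,d=bot.read_camera('wrist'); cv2.imwrite('pics/wrist2.png',p[:,:,::-1])
E
```

```text
1.7 [512.16204754 155.51956547 140.34360479] [ 0.04237151  0.56764617 -0.26448241]
```

View pics/side2.png

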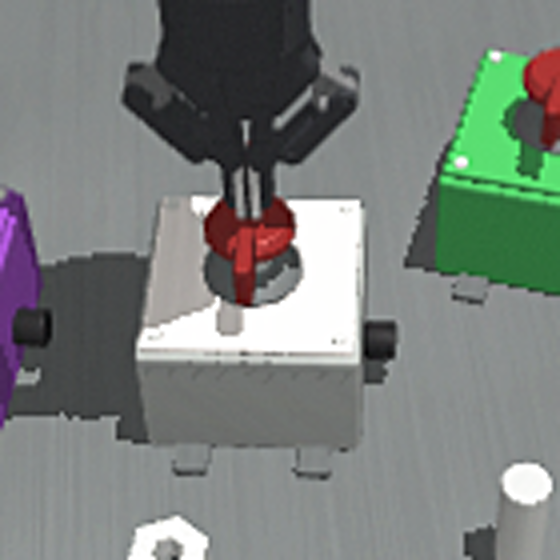

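View pics/wrist2.png

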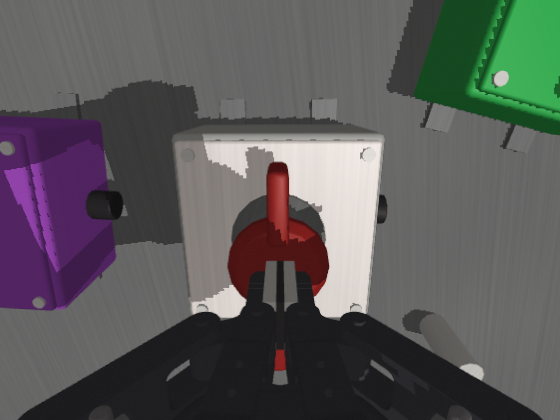

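The fingertips sit centred on the cap between the ears: wrist pixel (280,275), with the ear at (278,200). Now I'll press slowly.

Call:
{"op": "jog_arm", "data": {"commands": [[[0, 0, 0.004], 0], [[0, 0, 0.007], 0], [[0, 0, 0.01], 0], [[0, 0, 0.013], 0], [[0, 0, 0.015], 0], [[0, 0, 0.0165], 0], [[0, 0, 0.0165], 0], [[0, 0, 0.0165], 0]]}}

```text
t: 2.8
tool_pos: [511.7, 155.7, 123.0]
orientation: [[0.139, 0.99, 0.0], [0.99, -0.139, 0.0], [0.0, 0.0, -1.0]]
contact_force: [-0.2, 0.5, 4.2]
opening: 0.1
```

Call:
{"op": "jog_arm", "data": {"commands": [[[0, 0, 0.001], 0], [[0, 0, 0.0015], 0], [[0, 0, 0.0015], 0]]}}

```text
t: 3.18
tool_pos: [511.7, 155.7, 121.3]
orientation: [[0.139, 0.99, 0.0], [0.99, -0.139, 0.0], [0.0, 0.0, -1.0]]
contact_force: [0.3, 0.8, 4.2]
opening: -0.1
```

Call:
{"op": "jog_arm", "data": {"commands": [[[0, 0, 0.0], 0], [[0, 0, -0.01], 0], [[0, 0, -0.03], 0], [[0, 0, -0.05], 0], [[0, 0, -0.06], 0], [[0, 0, -0.06], 0], [[0, 0, -0.06], 0], [[0, 0, -0.06], 0]]}}

```text
t: 4.18
tool_pos: [511.3, 155.7, 180.6]
orientation: [[0.139, 0.99, -0.001], [0.99, -0.139, -0.0], [-0.0, -0.001, -1.0]]
contact_force: [-1.0, 0.5, -0.3]
opening: 0.2
```

```bash
python3 - <<'E'
from station import bot
import cv2,numpy as np
from h import *
s=bot.sense(); print(s['t'],s['tool_pos'],s['contact_force'])
for n in('wrist','scene'):
    c=bot.get_calibration(n);p,d=bot.read_camera(n); cv2.imwrite(f'pics/{n}3.png',p[:,:,::-1])
    X=cloud(c,d);P=p.astype(int)
    m=(abs(X[...,0]-512)<70)&(abs(X[...,1]-155)<60)&(d>0)&(P[...,0]>60)&(P[...,1]<60)&(P[...,2]<60)
    z=X[m][:,2]; print(n,np.histogram(z,np.arange(96,152,4)))
    e=m&(X[...,2]>130)
    if e.sum(): print(cv2.minAreaRect(X[e][:,:2].astype(np.float32)))
E
```

```text
4.175 [511.29471713 155.66397776 180.60960827] [-0.97563666  0.46990791 -0.32781463]
wrist (array([  15,    0,    0,    0,   54,  395, 3394,  375,   25,  636,   27,
          0,    0]), array([ 96, 100, 104, 108, 112, 116, 120, 124, 128, 132, 136, 140, 144,
       148]))
((518.022216796875, 187.83660888671875), (41.56635665893555, 86.1053466796875), 81.44452667236328)
scene (array([ 19,   3,   0,   6,  42,  83, 214, 324,  44,  83,  68,   0,   0]), array([ 96, 100, 104, 108, 112, 116, 120, 124, 128, 132, 136, 140, 144,
       148]))
((517.4769287109375, 146.4825897216797), (45.577392578125, 112.26058959960938), 13.954717636108398)
```

View pics/wrist3.png

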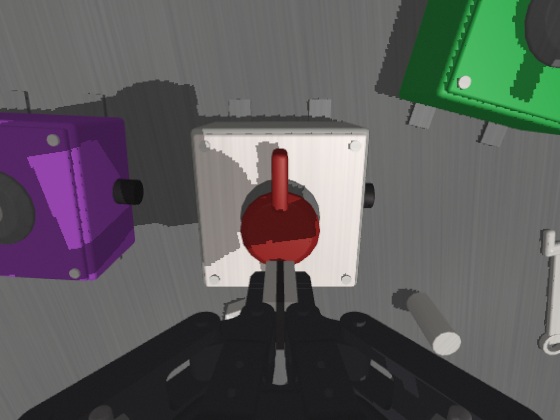

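The button is latched: cap top at about 124, ear tops at about 135, head unturned and the hand off it. Next I'll go beside ear a, on its −x side.

Call:
{"op": "jog_arm", "data": {"commands": [[[0.02, -0.018, 0], 0], [[0.045, -0.036, 0], 0], [[0.045, -0.036, 0.015], 0], [[0.045, -0.036, 0.035], 0], [[0.045, -0.036, 0.055], 0], [[0.045, -0.036, 0.064], 0], [[0.045, -0.036, 0.064], 0], [[0.045, -0.036, 0.064], 0]]}}

```text
t: 5.28
tool_pos: [482.6, 205.2, 117.9]
orientation: [[0.139, 0.99, 0.001], [0.99, -0.139, 0.0], [0.0, 0.001, -1.0]]
contact_force: [-1.1, -0.6, -0.1]
opening: 0.3
```

```bash
python3 - <<'E'
from station import bot
import cv2,numpy as np
s=bot.sense(); print(s['t'],s['tool_pos'],s['contact_force'])
p,d=bot.read_camera('side'); cv2.imwrite('pics/side4.png',cv2.resize(p[80:240,160:320,::-1],None,fx=3.5,fy=3.5,interpolation=2))
p,d=bot.read_camera('wrist'); cv2.imwrite('pics/wrist4.png',p[:,:,::-1])
E
```

```text
5.275 [482.64870217 205.16791592 117.86983843] [-1.06163319 -0.62392457 -0.13169859]
```

View pics/side4.png

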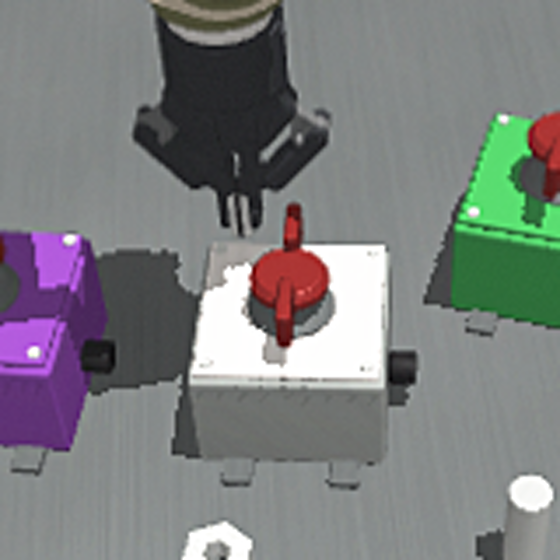

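View pics/wrist4.png

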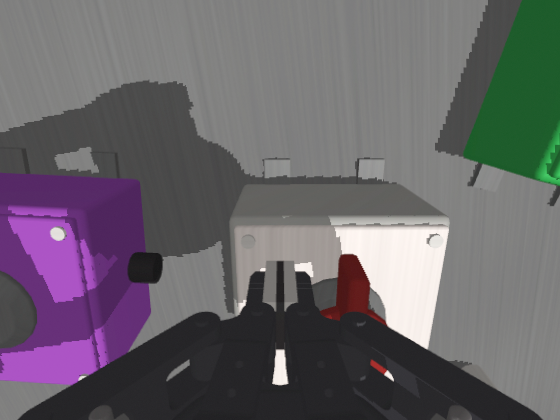

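The fingertips stand clear beside ear a: side crop tips (240,225), ear (293,225). I'll push round the arc, turning the tool with the ear, to about 20° first.

Call:
{"op": "jog_arm", "data": {"commands": [[[0, 0.008, 0], 0], [[0, 0.014, 0], 0], [[0, 0.016, 0], 0], [[0.0013, 0.021, 0], 5], [[0.0026, 0.025, 0], 10], [[0.0033, 0.0295, 0], 15], [[0.0038, 0.0335, 0], 20], [[0.0038, 0.0335, 0], 20]]}}

```text
t: 6.38
tool_pos: [515.9, 204.4, 117.2]
orientation: [[0.469, 0.883, -0.001], [0.883, -0.469, -0.0], [-0.0, -0.0, -1.0]]
contact_force: [-0.8, -0.1, 0.9]
opening: 0.2
```

```bash
python3 - <<'E'
from station import bot
import cv2,numpy as np
s=bot.sense(); print(s['t'],s['tool_pos'],s['contact_force'],s['ft_torque'])
p,d=bot.read_camera('side'); cv2.imwrite('pics/side5.png',cv2.resize(p[80:240,160:320,::-1],None,fx=3.5,fy=3.5,interpolation=2))
E
```

```text
6.375 [515.85032588 204.35828034 117.18314252] [-0.82788038 -0.11542922  0.91007762] [ 0.04542864  0.217269   -0.01517931]
```

View pics/side5.png

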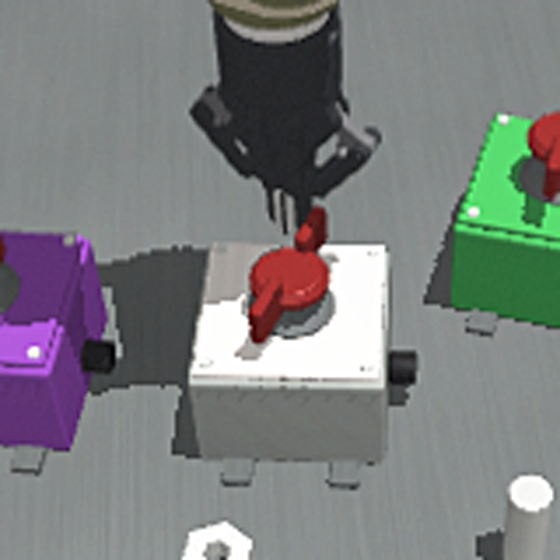

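The head has turned clockwise by about 20° and is still low. I'll continue past 0.5 rad.

Call:
{"op": "jog_arm", "data": {"commands": [[[0.0015, 0.004, 0], 5], [[0.0026, 0.008, 0], 10], [[0.0034, 0.0123, 0], 15], [[0.0037, 0.0148, 0], 18], [[0.0037, 0.0148, 0], 18], [[0.0037, 0.0148, 0], 18]]}}

```text
t: 7.18
tool_pos: [530.5, 200.8, 117.3]
orientation: [[0.718, 0.696, -0.0], [0.696, -0.718, 0.0], [0.0, -0.0, -1.0]]
contact_force: [-1.2, 0.9, 0.6]
opening: 0.1
```

```bash
cat > chk.py <<'E'
from station import bot
import cv2,numpy as np,sys
from h import *
s=bot.sense(); print(s['t'],s['tool_pos'],s['contact_force'],s['ft_torque'])
p,d=bot.read_camera('side'); cv2.imwrite(f'pics/side{sys.argv[1]}.png',cv2.resize(p[80:240,160:320,::-1],None,fx=3.5,fy=3.5,interpolation=2))
for n in ('side','scene'):
    if n=='scene': p,d=bot.read_camera('scene')
    c=bot.get_calibration(n);X=cloud(c,d);P=p.astype(int)
    m=(abs(X[...,0]-512)<70)&(abs(X[...,1]-155)<60)&(d>0)&(P[...,0]>60)&(P[...,1]<60)&(P[...,2]<60)
    print(n,np.histogram(X[m][:,2],np.arange(108,153,4)))
    e=m&(X[...,2]>141)
    if e.sum()>5: print(cv2.minAreaRect(X[e][:,:2].astype(np.float32)))
E
python3 chk.py 6
```

```text
7.175 [530.52122402 200.83910727 117.32470493] [-1.18936794  0.88198438  0.60883232] [ 0.16622432  0.23981219 -0.0003128 ]
side (array([  0,   0,   2,  28,  35,  61, 214,  47,  44,  71,   5]), array([108, 112, 116, 120, 124, 128, 132, 136, 140, 144, 148, 152]))
((509.9873046875, 152.11123657226562), (104.79475402832031, 9.928546905517578), 45.15172576904297)
scene (array([  0,   0,   1,  12,  37,  77, 290,  40,  22,  65,   6]), array([108, 112, 116, 120, 124, 128, 132, 136, 140, 144, 148, 152]))
((520.7973022460938, 166.72256469726562), (113.94222259521484, 78.30494689941406), 13.817120552062988)
```

View pics/side6.png

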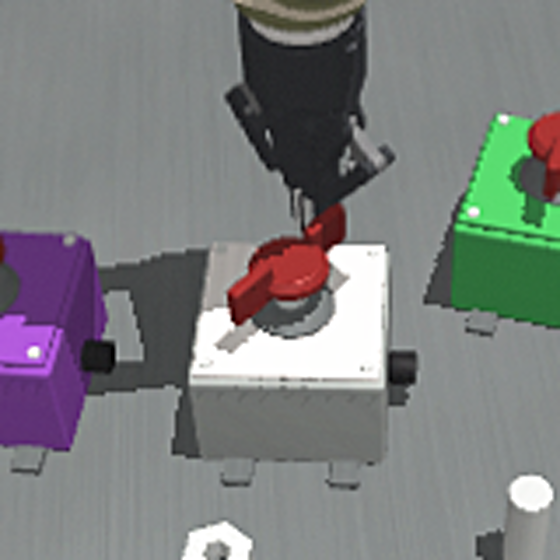

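The button is out: cap at about 134, ears at 45°, so it turned about 37°. I'll follow the arc back so the ear returns gently, then back off and lift.

Call:
{"op": "jog_arm", "data": {"commands": [[[-0.004, -0.0075, 0], -10], [[-0.0092, -0.0142, 0], -20], [[-0.0155, -0.02, 0], -30], [[-0.0212, -0.0237, 0], -38], [[-0.026, -0.03, 0], -38], [[-0.031, -0.036, 0], -38], [[-0.031, -0.036, 0], -38], [[-0.031, -0.036, -0.04], -38], [[-0.031, -0.036, -0.08], -38], [[-0.031, -0.036, -0.08], -38]]}}

```text
t: 8.52
tool_pos: [484.8, 205.3, 200.1]
orientation: [[0.14, 0.99, 0.006], [0.99, -0.14, 0.001], [0.002, 0.006, -1.0]]
contact_force: [0.3, 0.4, 0.2]
opening: -0.3
```

```bash
python3 chk.py 7
```

```text
8.525 [484.84452182 205.292728   200.1278137 ] [0.28301675 0.40958893 0.19164384] [ 0.02319381  0.00661535 -0.02233861]
side (array([  0,   0,   0,  12,  18,  49, 192,  33,  16,  79,   7]), array([108, 112, 116, 120, 124, 128, 132, 136, 140, 144, 148, 152]))
((510.6702880859375, 152.72866821289062), (106.82540893554688, 10.062813758850098), 82.01248931884766)
scene (array([  0,   0,   1,  26,  62, 119, 397,  75,  57, 102,   9]), array([108, 112, 116, 120, 124, 128, 132, 136, 140, 144, 148, 152]))
((505.58221435546875, 160.4398956298828), (97.62931060791016, 55.80767822265625), 65.15806579589844)
```

View pics/side7.png

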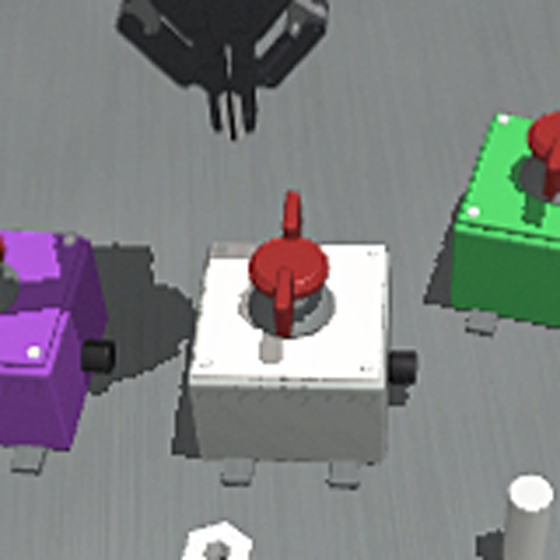

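The button is out (cap about 134, ear tops about 146), back at 82.0° and clear of the gripper. I'll hand in.

```bash
python3 -c "
from station import bot
print(bot.sign_off())"
```

```text
the job is handed in; nothing more can be done
None
```

The emergency stop test is done and handed in at about 8.6 s of the 45 s allowed; no verdict was reported.

- **Latch:** I pressed the eared stop straight in with shut fingertips and took the hand off. With nothing touching it, the cap stayed at about 124 mm and the head was unturned.
- **Release:** I then pushed ear a clockwise. At about 20° the head still looked latched, judged by eye from the side picture. By about 37° it had sprung out, with the cap at about 134 mm.
- **Final state:** After I backed off, the last side picture showed the cap at about 134 mm, the ear tops at about 146 mm and the ears back at 82.0°, their starting direction. The gripper was clear of the button.
- **Forces:** The highest force I read was about 4 N. That is below the 7 to 8 N given for passing the latch, but readings came only at the end of each move and the latched height confirmed it had caught.
- **Loose things and plain button:** The gripper stayed well away from the plain button, the bar end, the nut and the wrench. I did not re-measure them at the end.
- **One disagreement:** The ear-angle fit from the scene camera was unreliable at three checks, because parts of the arm or cap got into the fit. I relied on the side and wrist views for the angle.

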